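Hold a ground shaft over the demagnetiser

TASK

First swing the red brace that lies across the blue demagnetiser's plate all the way out until it clicks into its end stop and stays there. Then pick the bright ground shaft (not the brown blank) out of its cradle, carry it up over the top of the green splash guard, and finish holding it level in the gripper, still, about 1 cm above the middle of the demagnetiser's plate and lined up with the copper strip. The shaft must never touch the demagnetiser or the guard, the blank, the bottle, the cup and the grinding wheel must stay where they are, and the program ends with the shaft still held in the air.

Things in the scene. Friction and masses are not known exactly. Their poses are not given: they have to be found in the camera images.
- demag: Blue demagnetiser case, fixed, 220 (its x) x 130 (its y) x 52 mm high, with a steel pole plate on top. Origin at the centre of its underside on the table; x along its length (away from the brace's hinge), z up.
- plate (a point): Centre of the top face of the steel pole plate (120 mm along x by 90 mm along y, 8 mm thick, top face 60 mm above the table). A 10 mm wide copper strip runs along its x axis through this point; axes as the case's. The hinge boss of the brace stands 102 mm away in -x and rises 20 mm above the plate's top face.
- brace (a joint): Angle of the red brace (rad, vertical hinge): 0 = along the copper strip, over the plate; grows as it swings out, clockwise from above, to the case's -y side; 1.57 = end stop, square to the case. From 0.35 to 0.15 rad before the end it rides over a spring ball (about 5 N at the knob), then snaps home by itself; elsewhere it stays where left (under 1 N at the knob).
- brace_knob (a point): Centre of the top of the black upright knob at the brace's free end: a cylinder 18 mm in diameter and 42 mm tall, standing on the red bar (16 mm wide, 8 mm thick, its underside 8 mm above the plate). This point is 118 mm above the table and 135 mm from the hinge axis.
- brace_hinge (a point): Point on the brace's vertical hinge axis, on top of its dark boss (24 mm in diameter), 80 mm above the table.
- shaft: Bright ground steel shaft (the workpiece), 130 mm long, lying level, about 0.55 kg. Origin at its middle on its axis; x along its axis. The middle 60 mm is 32 mm in diameter, and is where to grip it; the two ends are 22 mm in diameter and rest in the V notches of a cradle. In the cradle its axis is 45 mm above the table.
- blank: Brown unground blank of the same shape and size in the other cradle; leave it alone. Origin and axes as the shaft's.
- cradle_a: Fixed grey cradle that holds the bright shaft: base 120 (x) x 60 (y) x 10 mm, with two V supports 12 mm thick at 47 mm either side of the middle along x; they are 44 mm wide and reach 47 mm above the table. Origin under its centre, x along the shaft.
- cradle_b: The same kind of cradle, holding the brown blank.
- guard: Fixed green splash guard: an upright panel 360 mm long (its x), 12 mm thick at the rubber top edge and 120 mm tall, between the cradles and the demagnetiser. Origin under its middle, z up.
- bottle: Blue closed bottle, 64 mm in diameter, 180 mm tall, standing; leave it alone. Origin under its centre.
- cup: Black open cup, 76 mm in diameter, 90 mm tall, standing; leave it alone. Origin under its centre.
- wheel: Pale grinding wheel lying flat, 140 mm in diameter, 20 mm thick; leave it alone. Origin under its centre.
Not all that is in view belongs to the job. Of the things like the shaft, leave any that is turquoise; of the rest the smaller one is meant.

How it is judged:
On the way, in this order (a step that is already met when the one before it is completed fails the run):
1. the brace is swung out and seated at its end stop (value of joint brace above 1.5 rad), for 0.2 s.
2. the shaft passes over the top of the splash guard (x of shaft in the frame of guard between -0.2 and 0.2 m and y of shaft in the frame of guard between -0.05 and 0.05 m and z of shaft in the frame of guard above 0.125 m).
At the end, for the whole second after the job is handed in: The brace is seated at its end stop (beyond 1.5 rad); the bright shaft is gripped by the fingers, still, its middle within 15 mm horizontally of the plate's centre, its axis within 0.15 rad of the copper strip, its underside 3 to 20 mm above the plate, touching nothing but the fingers (value of joint brace above 1.5 rad and horizontal distance between shaft and plate below 0.015 m and z of shaft in the frame of plate between 0.019 and 0.036 m and angle between the x axis of shaft and the x axis of plate, either way round below 0.15 rad and linear speed of shaft below 0.02 m/s and contact force between the fingers and shaft above 2 N and contact force between shaft and demag below 0.1 N and contact force between shaft and guard below 0.1 N and contact force between shaft and blank below 0.1 N); the arm keeps its last pose, push and grip.
It fails at once if the shaft touches the demagnetiser (contact force between shaft and demag above 0.5 N).
It fails at once if the shaft hits the splash guard (contact force between shaft and guard above 1 N).
It fails at once if the raw blank, the bottle, the cup or the grinding wheel is pushed out of place (over 30 mm) (distance of any of blank, bottle, cup, wheel from where it was at the start of the episode above 0.03 m).
It also fails if it takes over 64 s, if anything falls off the work surface, if the arm or the gripper's body presses on something with over 40 N, if the wrist force passes 120 N, or if a joint passes its speed limit or range.

ROBOT

A 6-joint arm with a two-finger parallel gripper is mounted at the origin on the work surface. World frame = base frame: x ahead of the robot, y to its left, z up, the work surface at z = 0. Lengths are in m, angles in rad, forces in N, time in s.
With the tool pointing down it reaches from about 0.375 to 0.9 m from the base axis. Payload 3.1 kg.
Tool frame: the origin (TCP) lies at the very end of the fingers, on their centre line; the grasp point (between the pads) lies 19 mm behind it; z points along the fingers, y is the line along which they close (so a half turn about z gives the same grasp; the last joint's range is limited). The gripper opens to 85 mm and grips with 20 to 120 N. Pads are 22 mm wide; open, the fingers measure 114 mm over their backs; the gripper's body (76 mm by 85 mm) begins 54 mm behind the grasp point. The pads swing forward as they close: fully open they stand 13 mm farther back than shut.
Start: joints at [-1.331, 0.527, 1.433, -0, 1.181, -0.178], TCP at [0.254, -0.571, 0.203] pointing down, gripper open.
Joint ranges: [-3.08, 3.08], [-0.75, 2.2], [0.22, 2.44], [-1.43, 4.57], [0, 2.65], [-2.85, 2.85]. Speed limits (rad/s): [2.79, 2.79, 3.14, 3.14, 3.14, 3.14].

INTERFACE

Orientations are given as a unit quaternion [x, y, z, w].
In Python, from station import manip, vision gives the robot as it stands.
- The arm moves only by the tool drive_tool, never from a script. Its argument "deltas" is a list that holds one entry, the list of rows, each a list of 4 numbers: the shift along the tool's x, y, z in mm, then the turn about the tool's z in rad. A call has 1 to 5 rows; each row is the pose to reach, as a shift and turn from the pose commanded when the call began, along the tool's axes at that moment; what a row does not reach only later rows make up. A row lasts 1/12 s, in which the tool goes at most 41.7 mm and 7.16 degrees, less where a joint would pass 70% of its speed; a pose out of reach is approached as far as the arm can. A call with a gripper value outside its range is refused whole. "jaw" is the finger opening in mm, from 0 to 85.4, set as the call begins (left out, the last holds). The fingers move at their own pace and stop on an object; "force" is the grip in N (left out, the last holds). Time passes only in rows, so rows that repeat a pose let the fingers close. It gives the time, the measured TCP pose, the force, the opening and the grip force at its end, in the units of the state.
- manip.sense(): the state, without advancing time (a new reading comes with each control period).
- vision.snapshot(name): name is "side" or "top" or "wrist"; returns the picture (400x640x3 uint8, red, green, blue); there is no depth.
- vision.camera_model(name): a dict with "camera_matrix" (3x3 intrinsics, pixels), "D" ([k1, k2, p1, p2, k3] as OpenCV has them; the pictures are not rectified), "rvec" (rotation vector, rad) and "tvec" (3), from world to camera coordinates, as OpenCV has them. Camera axes: x right, y down, z forward; pixel columns grow to the right and rows downward; lengths in m; the calibration is good to about 2 mm. A picture is of the moment at which its call begins: read the wrist's pose just before it. camera_model takes no time and is no camera call; for the wrist camera it gives the pose at the moment of the call.
- manip.sign_off(): hands the job in; it is judged then, once.
The state is a dict: "t": time; "q": joint angles; "qd": joint speeds; "tau": joint torques, N m; "tcp_pos": TCP position; "tool_rot": TCP orientation; "force": force on the tool from outside, world axes, zero at the start; "ft_torque": the same for the moment, N m; "finger_gap": opening from 0.0 (shut) to 1.0 (fully open); "gripper_force": force on a finger pad.
Only numpy, scipy, OpenCV 4.12 (cv2) and the standard library are available. Lean on these libraries where they do the work, as an engineer would, in place of code of your own. Each camera call takes 0.05 s, during which the arm holds its last target. There are 200 camera calls.

## Working session

There is one attempt and no reset: what is moved stays moved. The work goes in short steps, Python scripts to look and compute and a tool call to move; the robot and the scene stay as the last step left them, time stands still between calls to the robot, and variables do not carry over. Pictures are saved under pics/ and viewed, at most 10 in all, crops included, and the job is handed in when it is done.

Besides the shell and the picture viewer there is one more tool, called after "Call:" as name(argument=value, ...), one argument or row to a line, values as JSON. drive_tool: Moves the arm, as the interface text tells. Its arguments: {"type":"object","properties":{"deltas":{"type":"array"},"jaw":{"type":"number"},"force":{"type":"number"}},"required":["deltas"]}

```bash
mkdir -p pics; python3 - <<'E'
from station import manip, vision
import cv2, numpy as np
s=manip.sense(); print({k:np.round(s[k],3) for k in ('t','q','tcp_pos','tool_rot','finger_gap')})
for n in ('top','side'):
    cv2.imwrite(f'pics/{n}0.png',cv2.cvtColor(vision.snapshot(n),cv2.COLOR_RGB2BGR))
    m=vision.camera_model(n); print(n,{k:np.round(v,3).tolist() for k,v in m.items()})
E
```

```text
{'t': np.float64(0.0), 'q': array([-1.331,  0.528,  1.434, -0.   ,  1.181, -0.178]), 'tcp_pos': array([ 0.254, -0.57 ,  0.202]), 'tool_rot': array([ 0.978,  0.208, -0.   , -0.001]), 'finger_gap': np.float64(1.001)}
top {'camera_matrix': [[518.287, 0.0, 323.395], [0.0, 518.287, 183.262], [0.0, 0.0, 1.0]], 'D': [-0.096, 0.0, 0.0, 0.0, 0.0], 'rvec': [2.11, -2.17, 0.157], 'tvec': [0.114, 0.499, 1.172]}
side {'camera_matrix': [[406.016, 0.0, 314.405], [0.0, 406.016, 196.226], [0.0, 0.0, 1.0]], 'D': [-0.031, 0.0, 0.0, 0.0, 0.0], 'rvec': [1.067, -2.537, 0.891], 'tvec': [0.42, 0.278, 0.709]}
```

View pics/top0.png

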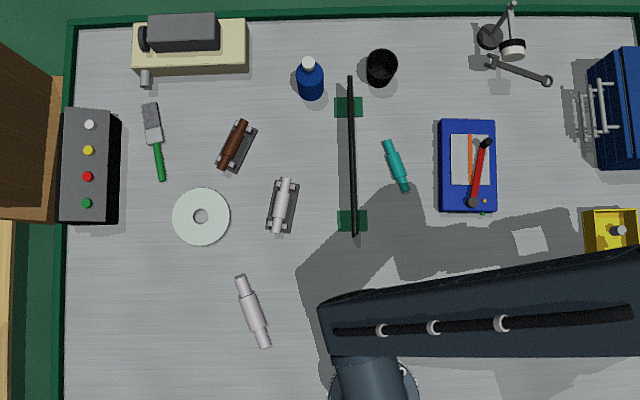

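View pics/side0.png

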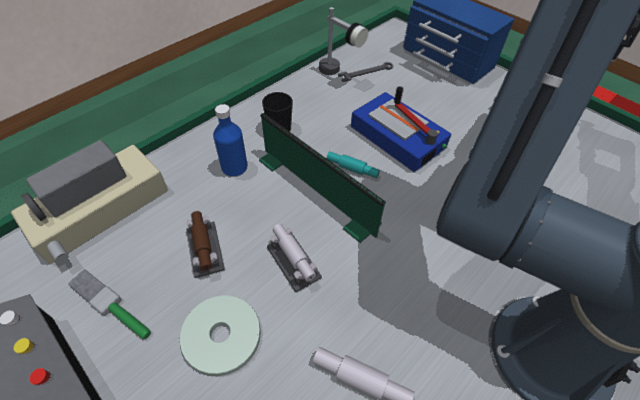

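```bash
cat > h.py <<'E'
from station import manip, vision
import cv2, numpy as np
def ray(n,uv,z,m=None):
    m=m or vision.camera_model(n); K=np.array(m['camera_matrix']);R=cv2.Rodrigues(np.array(m['rvec']))[0];t=np.array(m['tvec']).ravel()
    p=cv2.undistortPoints(np.array([[uv]],float),K,np.array(m['D']))[0,0]
    d=R.T@np.array([p[0],p[1],1]);c=-R.T@t
    return c+d*(z-c[2])/d[2]
def proj(n,P,m=None):
    m=m or vision.camera_model(n)
    return cv2.projectPoints(np.array(P,float).reshape(-1,1,3),np.array(m['rvec']),np.array(m['tvec']),np.array(m['camera_matrix']),np.array(m['D']))[0][:,0]
def crop(src,x,y,w,h,k,out):
    im=cv2.imread(src)[y:y+h,x:x+w]; cv2.imwrite(out,cv2.resize(im,None,fx=k,fy=k,interpolation=cv2.INTER_CUBIC))
E
python3 - <<'E'
from h import *
im=cv2.imread('pics/top0.png')
a=cv2.resize(im[160:260,250:310],None,fx=6,fy=6,interpolation=cv2.INTER_CUBIC)
b=cv2.resize(im[115:215,430:500],None,fx=6,fy=6,interpolation=cv2.INTER_CUBIC)
cv2.imwrite('pics/c1.png',np.hstack([a,b]))
for n,uv,z in [('camup',(320,100),0),('camdn',(320,300),0),('hinge',(472,203),.08),('knob',(487,143),.118),('shaft',(282,205),.045),('g1',(350,77),.12),('g2',(355,235),.12),('bottle',(308,65),.18),('cup',(382,55),.09),('blank',(236,146),.045)]:
    print(n,ray('top',uv,z).round(3))
E
```

```text
camup [0.716 0.103 0.   ]
camdn [0.231 0.116 0.   ]
hinge [ 0.441 -0.234  0.08 ]
knob [ 0.569 -0.266  0.118]
shaft [0.453 0.197 0.045]
g1 [0.73  0.033 0.12 ]
g2 [0.375 0.035 0.12 ]
bottle [0.737 0.125 0.18 ]
cup [ 0.793 -0.045  0.09 ]
blank [0.595 0.303 0.045]
```

View pics/c1.png

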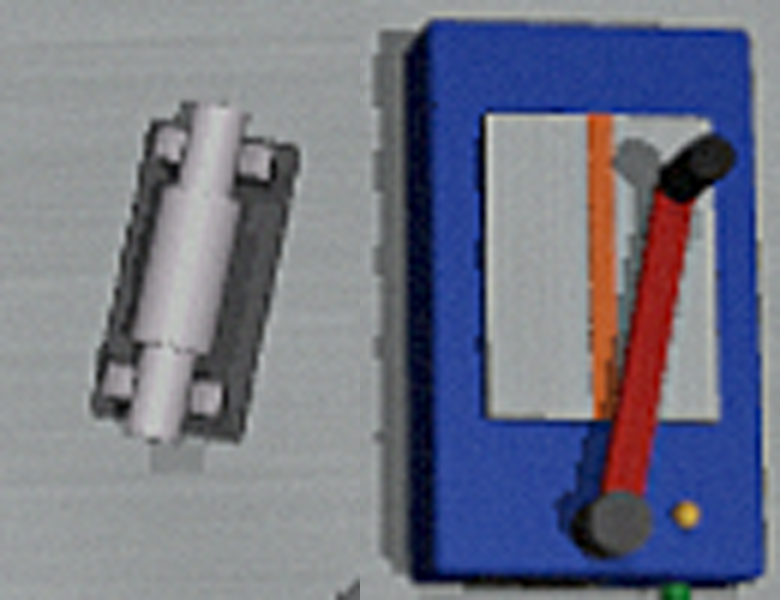

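```bash
python3 - <<'E'
from h import *
B=lambda u,v:(430+(u-360)/6-.4,115+v/6-.4); A=lambda u,v:(250+u/6-.4,160+v/6-.4)
P=lambda p,z:ray('top',p,z)
c=[P(B(*q),.06) for q in [(487,115),(713,117),(719,418),(487,418)]]
print(np.round(c,4),np.mean(c,0).round(4))
s1,s2=P(B(599,115),.06),P(B(602,418),.06); d=s1-s2; print('strip',s1.round(4),s2.round(4),'ang',np.arctan2(d[1],d[0]), (s1+s2)/2)
h=P(B(620,520),.08);k=P(B(712,157),.118);print('hinge',h.round(4),'knob',k.round(4),np.linalg.norm((k-h)[:2]),np.arctan2(*(k-h)[1::-1]))
a,b=P(A(216,105),.052),P(A(157,436),.052);d=a-b;print('shaft',a.round(4),b.round(4),((a+b)/2).round(4),np.linalg.norm(d),np.arctan2(d[1],d[0]))
# large loose
a,b=P((239,275),.02),P((266,347),.02);print('loose',np.linalg.norm(a-b))
s=manip.sense();from scipy.spatial.transform import Rotation as R;print(R.from_quat(s['tool_rot']).as_matrix().round(3))
E
```

```text
[[ 0.6067 -0.201   0.06  ]
 [ 0.6037 -0.2903  0.06  ]
 [ 0.4849 -0.2833  0.06  ]
 [ 0.4875 -0.193   0.06  ]] [ 0.5457 -0.2419  0.06  ]
strip [ 0.6056 -0.2451  0.06  ] [ 0.4862 -0.2376  0.06  ] ang -0.06314230129679775 [ 0.54588741 -0.24135817  0.06      ]
hinge [ 0.4445 -0.2361  0.08  ] knob [ 0.5744 -0.2696  0.118 ] 0.13423076703433376 -0.2523622347568321
shaft [0.5164 0.1869 0.052 ] [0.3896 0.2115 0.052 ] [0.453  0.1992 0.052 ] 0.12914711897284567 -0.19201729680658952
loose 0.17563329802602273
[[ 0.914  0.407 -0.   ]
 [ 0.407 -0.914  0.002]
 [ 0.    -0.002 -1.   ]]
```

Candidates for the shaft are the bright one in the cradle (282,205), the bright loose one (253,310) and the turquoise one (395,165). The crop shows the first as bright, 130 mm long and seated in its cradle. The loose one is about 175 mm long and the turquoise one is excluded, so (282,205) is the target. The brace lies about 0.19 rad off the strip, with its knob at (488,141) and hinge at (473,201).

Call:
drive_tool(
  deltas=[
    [[40,-14,0,0],[80,-28,0,0],[120,-42,0,0],[160,-56,0,0],[200,-70,0,0]],
  ],
  jaw=36,
  force=60,
)

```text
t: 0.52
tcp_pos: [0.4066, -0.4264, 0.2022]
tool_rot: [0.978, 0.207, -0.0, -0.001]
force: [1.1, -0.3, 1.0]
finger_gap: 0.421
gripper_force: 0.0
```

Call:
drive_tool(
  deltas=[
    [[40,-14,0,0.12],[80,-28,0,0.24],[120,-42,0,0.36],[160,-56,0,0.48],[200,-70,0,0.6]],
  ],
)

```text
t: 0.93
tcp_pos: [0.5498, -0.2916, 0.2023]
tool_rot: [0.996, -0.086, -0.0, -0.0]
force: [0.0, -0.7, 0.0]
finger_gap: 0.42
gripper_force: 0.0
```

```bash
cat >> h.py <<'E'
from scipy.spatial.transform import Rotation as Ro
def plan(wps):
    """wps: (x,y,z,psi) world; prints tool-axis deltas from present pose"""
    s=manip.sense(); M=Ro.from_quat(s['tool_rot']).as_matrix(); psi=np.arctan2(M[1,0],M[0,0])
    print('t',round(float(s['t']),2),'tcp',np.round(s['tcp_pos'],4),'psi',round(psi,3),'tilt',M[:,2].round(4),'F',np.round(s['force'],1),'gap',round(float(s['finger_gap'])*85.4,1),'gf',round(float(s['gripper_force']),1),'q',np.round(s['q'],2))
    for w in wps:
        d=M.T@(np.array(w[:3])-s['tcp_pos'])*1000; print(d.round(1),round(psi-w[3],3))
E
python3 - <<'E'
from h import *
plan([(.5744,-.2696,.15,-.252),(.5744,-.2696,.088,-.252)])
cv2.imwrite('pics/w1.png',cv2.cvtColor(vision.snapshot('top'),cv2.COLOR_RGB2BGR)) if 0 else None
E
```

```text
t 0.93 tcp [ 0.5498 -0.2916  0.2023] psi -0.172 tilt [-9.e-04  6.e-04 -1.e+00] F [ 0.  -0.7  0. ] gap 35.9 gf 0.0 q [-0.67  0.52  1.44 -0.    1.18  1.08]
[ 20.5 -25.9  52.3] 0.08
[ 20.5 -25.9 114.3] 0.08
```

Call:
drive_tool(
  deltas=[
    [[0,0,0,0],[0,0,0,0],[0,0,0,0]],
  ],
)

```text
t: 1.18
tcp_pos: [0.5485, -0.2932, 0.2022]
tool_rot: [0.997, -0.082, -0.001, -0.0]
force: [0.1, -0.6, -0.0]
finger_gap: 0.423
gripper_force: 0.0
```

```bash
python3 - <<'E'
from h import *
plan([(.5744,-.2696,.15,-.252),(.5744,-.2696,.088,-.252)])
m=vision.camera_model('wrist')
cv2.imwrite('pics/w1.png',cv2.cvtColor(vision.snapshot('wrist'),cv2.COLOR_RGB2BGR))
print(proj('wrist',[(.5744,-.2696,.118),(.4445,-.2361,.08),(.5458,-.2417,.06)],m).round(1))
import json;json.dump({k:np.array(v).tolist() for k,v in m.items()},open('w1.json','w'))
E
```

```text
t 1.18 tcp [ 0.5485 -0.2932  0.2022] psi -0.164 tilt [-1.3e-03  2.0e-04 -1.0e+00] F [ 0.1 -0.6 -0. ] gap 36.1 gf 0.0 q [-0.67  0.52  1.44 -0.    1.18  1.07]
[ 21.7 -27.5  52.2] 0.088
[ 21.8 -27.5 114.2] 0.088
[[286.7 176.9]
 [283.2 293.8]
 [271.2 196.3]]
```

View pics/w1.png

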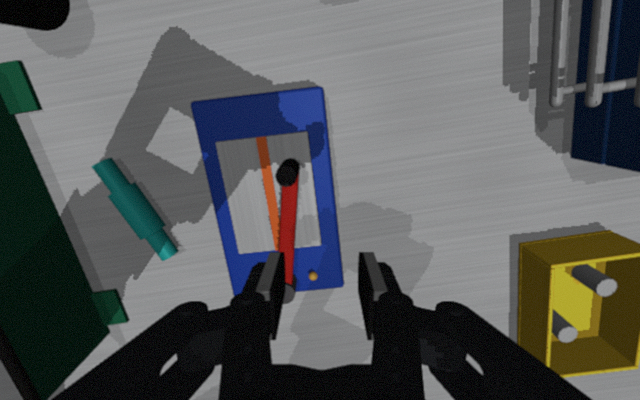

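```bash
python3 - <<'E'
from h import *
import json
m=json.load(open('w1.json'))
print(proj('wrist',[(.5744,-.2696,.118),(.5744,-.2696,.076)],m).round(1))
crop('pics/w1.png',240,130,100,80,6,'pics/w1c.png')
E
```

```text
[[286.7 176.9]
 [291.4 167.4]]
```

View pics/w1c.png

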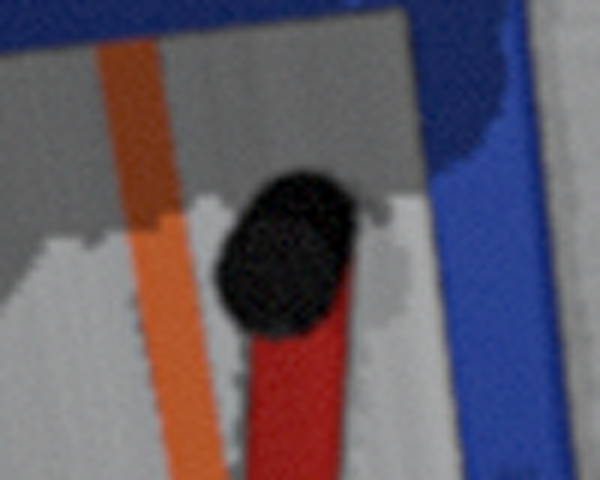

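The wrist view confirms the position: the knob's top is at (287,175), against (287,177) predicted. Next I straddle it.

Call:
drive_tool(
  deltas=[
    [[22,-27,0,0.09],[22,-27,20,0.09],[22,-27,50,0.09],[22,-27,82,0.09],[22,-27,114,0.09]],
  ],
)

```text
t: 1.65
tcp_pos: [0.5744, -0.2724, 0.0882]
tool_rot: [0.992, -0.129, 0.001, 0.001]
force: [-0.6, 0.3, -0.6]
finger_gap: 0.423
gripper_force: 0.0
```

Call:
drive_tool(
  deltas=[
    [[0,0,0,0],[0,0,0,0]],
  ],
)

```text
t: 1.82
tcp_pos: [0.5729, -0.271, 0.0872]
tool_rot: [0.992, -0.129, -0.002, -0.001]
force: [-1.0, -1.2, 0.3]
finger_gap: 0.42
gripper_force: 0.0
```

```bash
python3 - <<'E'
from h import *
h=np.array([.4445,-.2361])
def w(a,r=.135,z=.088): return (h[0]+r*np.cos(a),h[1]+r*np.sin(a),z,a)
plan([w(-.252-i*.1) for i in range(6)])
E
```

```text
t 1.82 tcp [ 0.5729 -0.271   0.0872] psi -0.258 tilt [-0.0041  0.0027 -1.    ] F [-1.  -1.2  0.3] gap 35.8 gf 0.0 q [-0.62  0.68  1.5  -0.    0.96  1.21]
[ 1.9 -1.8 -0.9] -0.006
[ 1.3 11.7 -0.9] 0.094
[-0.6 25.  -0.9] 0.194
[-3.9 38.1 -0.9] 0.294
[-8.4 50.8 -0.9] 0.394
[-14.2  63.   -0.9] 0.494
```

Call:
drive_tool(
  deltas=[
    [[0,13,0,0.1],[-2,26,0,0.2],[-5,39,0,0.3],[-9,52,0,0.4],[-15,64,0,0.5]],
  ],
)

```text
t: 2.23
tcp_pos: [0.5457, -0.3317, 0.0922]
tool_rot: [0.928, -0.372, 0.003, 0.001]
force: [0.7, -0.6, 0.7]
finger_gap: 0.42
gripper_force: 0.0
```

Call:
drive_tool(
  deltas=[
    [[-1,13,0,0.1],[-3,27,0,0.2],[-6,40,0,0.3],[-11,53,0,0.4],[-11,53,0,0.4]],
  ],
)

```text
t: 2.65
tcp_pos: [0.4989, -0.3627, 0.0917]
tool_rot: [0.836, -0.548, 0.002, 0.001]
force: [0.5, -0.5, -0.5]
finger_gap: 0.422
gripper_force: 0.0
```

```bash
python3 - <<'E'
from h import *
h=np.array([.4445,-.2361])
def w(a,r=.135,z=.088): return (h[0]+r*np.cos(a),h[1]+r*np.sin(a),z,a)
plan([w(a) for a in (-1.15,-1.25,-1.35,-1.45,-1.55,-1.65)])
E
```

```text
t 2.65 tcp [ 0.4989 -0.3627  0.0917] psi -1.161 tilt [ 0.0022 -0.0035 -1.    ] F [ 0.5 -0.5 -0.5] gap 36.0 gf 0.0 q [-0.81  0.65  1.55 -0.    0.93  1.92]
[-2.8 -2.   3.7] -0.011
[-3.4 11.5  3.7] 0.089
[-5.2 24.8  3.7] 0.189
[-8.4 38.   3.7] 0.289
[-12.9  50.7   3.6] 0.389
[-18.7  62.9   3.6] 0.489
```

Call:
drive_tool(
  deltas=[
    [[-3,12,3,0.09],[-5,25,3,0.19],[-8,38,3,0.29],[-13,51,3,0.39],[-18,62,3,0.48]],
  ],
)

```text
t: 3.07
tcp_pos: [0.4367, -0.3696, 0.0879]
tool_rot: [-0.683, 0.731, -0.002, -0.0]
force: [0.8, 0.5, 0.4]
finger_gap: 0.424
gripper_force: 0.0
```

Call:
drive_tool(
  deltas=[
    [[0,0,0,0],[0,0,0,0],[0,0,0,0]],
  ],
)

```text
t: 3.32
tcp_pos: [0.4375, -0.3691, 0.087]
tool_rot: [-0.685, 0.729, -0.002, 0.0]
force: [0.1, -0.3, -0.8]
finger_gap: 0.42
gripper_force: 0.0
```

```bash
python3 - <<'E'
from h import *
h=np.array([.4445,-.2361])
def w(a,r=.135,z=.088): return (h[0]+r*np.cos(a),h[1]+r*np.sin(a),z,a)
plan([w(a) for a in (-1.635,-1.7)])
E
```

```text
t 3.32 tcp [ 0.4375 -0.3691  0.087 ] psi -1.633 tilt [ 0.0024 -0.0024 -1.    ] F [ 0.1 -0.3 -0.8] gap 35.9 gf 0.0 q [-0.9   0.61  1.67  0.    0.85  2.31]
[ 1.8  1.5 -1. ] 0.002
[ 1.5 10.3 -1.1] 0.067
```

Call:
drive_tool(
  deltas=[
    [[0,0,-30,0],[0,0,-70,0],[0,0,-110,0],[0,0,-150,0],[0,0,-150,0]],
  ],
)

```text
t: 3.73
tcp_pos: [0.441, -0.3725, 0.2451]
tool_rot: [-0.685, 0.729, -0.01, -0.001]
force: [0.5, -0.5, 1.2]
finger_gap: 0.421
gripper_force: 0.0
```

Call:
drive_tool(
  deltas=[
    [[-35,0,0,-0.12],[-70,0,0,-0.24],[-105,0,0,-0.36],[-140,0,0,-0.48],[-175,0,0,-0.6]],
  ],
  jaw=70,
)

```text
t: 4.15
tcp_pos: [0.4484, -0.1919, 0.2362]
tool_rot: [0.871, -0.492, 0.001, -0.0]
force: [1.1, -0.0, 0.8]
finger_gap: 0.825
gripper_force: 0.0
```

```bash
python3 - <<'E'
from h import *
im=cv2.cvtColor(vision.snapshot('top'),cv2.COLOR_RGB2BGR); cv2.imwrite('pics/top1.png',im)
plan([(.46,.0,.24,-.6),(.453,.199,.24,-.192)])
crop('pics/top1.png',400,100,200,150,4,'pics/t1c.png')
print(proj('top',[(.436,-.371,.118)]))
E
```

```text
t 4.2 tcp [ 0.4469 -0.1847  0.2358] psi -1.021 tilt [-0.001   0.0064 -1.    ] F [-1.8  4.4 -0.5] gap 70.0 gf 0.0 q [-0.63  0.3   1.73  0.01  1.12  1.96]
[-150.6 -107.7   -3. ] -0.421
[-323.9 -205.8   -1.7] -0.829
[[538.14058336 201.18660589]]
```

View pics/t1c.png

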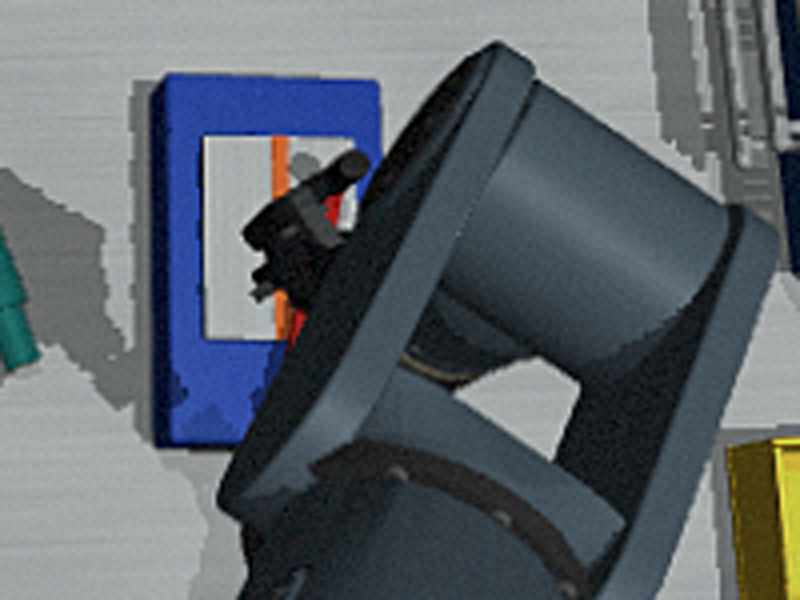

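```bash
python3 - <<'E'
from h import *
import json
m=json.load(open('w1.json'))
print('w1 tcp',proj('wrist',[(.5485,-.2932,.2022)],m).round(1))
s=manip.sense();print(s['tcp_pos'],proj('top',[s['tcp_pos'],s['tcp_pos']+[0,0,.15]]).round(1))
cv2.imwrite('pics/w2.png',cv2.cvtColor(vision.snapshot('wrist'),cv2.COLOR_RGB2BGR))
h=np.array([.4445,-.2361])
print(proj('wrist',[(.5744,-.2696,.118),(.436,-.371,.118),(.4445,-.2361,.08)]).round(1))
E
```

```text
w1 tcp [[320.3 244.3]]
[ 0.44688921 -0.1846676   0.23581736] [[469.  191.5]
 [493.  179.4]]
[[238.5  28.9]
 [453.8   7.2]
 [348.2 144.4]]
```

View pics/w2.png

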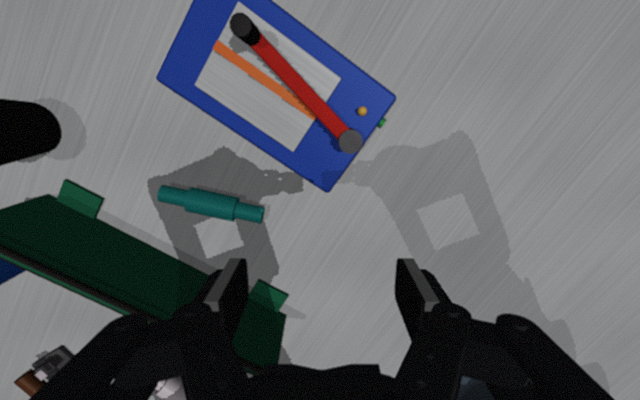

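The brace is still at its start angle: knob at (240,20) and hinge at (348,143) in the wrist view. The jaw didn't carry it, so I'll repeat, checking each stage.

```bash
cat >> h.py <<'E'
def red(n):
    im=vision.snapshot(n); hsv=cv2.cvtColor(im,cv2.COLOR_RGB2HSV)
    k=((hsv[...,0]<5)|(hsv[...,0]>174))&(hsv[...,1]>160)&(hsv[...,2]>50)
    nc,l,st,c=cv2.connectedComponentsWithStats(k.astype(np.uint8))
    for i in range(1,nc):
        if st[i,4]>25: print(n,'red',c[i].round(1),'box',st[i])
E
python3 - <<'E'
from h import *
plan([(.5744,-.2696,.236,-.252)])
red('side');red('wrist')
for a in (.19,.6,1.57):
    print(a,proj('side',[(.4445+r*np.cos(-.065-a),-.2361+r*np.sin(-.065-a),.076) for r in (.02,.07,.12)]).round(0).tolist())
E
```

```text
t 4.25 tcp [ 0.4473 -0.188   0.2359] psi -1.027 tilt [-8.0e-04  2.7e-03 -1.0e+00] F [-0.3 -0.4  0.9] gap 69.9 gf 0.0 q [-0.63  0.3   1.73  0.    1.12  1.97]
[135.6 -66.5  -0.4] -0.775
side red [412.5 117.4] box [396 103  34  30 204]
side red [ 38.9 376.2] box [ 30 368  19  16 233]
wrist red [296.   94.8] box [ 248   44   98  102 1856]
0.19 [[427.0, 128.0], [414.0, 116.0], [401.0, 105.0]]
0.6 [[430.0, 128.0], [424.0, 114.0], [419.0, 101.0]]
1.57 [[438.0, 130.0], [451.0, 121.0], [463.0, 112.0]]
```

Call:
drive_tool(
  deltas=[
    [[27,-13,0,-0.12],[54,-26,0,-0.24],[81,-39,0,-0.36],[108,-52,0,-0.48],[136,-66,0,-0.6]],
  ],
  jaw=36,
)

```text
t: 4.77
tcp_pos: [0.5751, -0.2795, 0.2357]
tool_rot: [0.977, -0.214, 0.001, 0.0]
force: [0.2, 0.1, 0.3]
finger_gap: 0.423
gripper_force: 0.0
```

Call:
drive_tool(
  deltas=[
    [[0,0,0,-0.1],[0,0,0,-0.17],[0,0,0,-0.17],[0,0,0,-0.17]],
  ],
)

```text
t: 5.1
tcp_pos: [0.5738, -0.2782, 0.2354]
tool_rot: [0.991, -0.134, 0.0, 0.0]
force: [0.0, -0.1, -0.6]
finger_gap: 0.421
gripper_force: 0.0
```

```bash
python3 - <<'E'
from h import *
plan([(.5744,-.2696,.18,-.252),(.5744,-.2696,.082,-.252)])
E
```

```text
t 5.1 tcp [ 0.5738 -0.2782  0.2354] psi -0.269 tilt [ 1.e-04 -3.e-04 -1.e+00] F [ 0.  -0.1 -0.6] gap 35.9 gf 0.0 q [-0.63  0.51  1.36 -0.    1.27  1.21]
[-1.7 -8.4 55.4] -0.017
[ -1.7  -8.4 153.4] -0.017
```

Call:
drive_tool(
  deltas=[
    [[-2,-8,30,-0.02],[-2,-8,65,-0.02],[-2,-8,100,-0.02],[-2,-8,130,-0.02],[-2,-8,153,-0.02]],
  ],
)

```text
t: 5.52
tcp_pos: [0.5726, -0.2683, 0.0804]
tool_rot: [0.992, -0.124, -0.001, -0.0]
force: [-0.0, 0.4, 0.3]
finger_gap: 0.423
gripper_force: 0.0
```

Call:
drive_tool(
  deltas=[
    [[0,0,0,0],[0,0,0,0],[0,0,0,0]],
  ],
)

```text
t: 5.77
tcp_pos: [0.5749, -0.2697, 0.0843]
tool_rot: [0.992, -0.123, 0.001, 0.001]
force: [0.7, -0.3, -0.1]
finger_gap: 0.421
gripper_force: 0.0
```

```bash
python3 - <<'E'
from h import *
plan([(.5744,-.2696,.18,-.252),(.5744,-.2696,.082,-.252)])
red('side')
cv2.imwrite('pics/w3.png',cv2.cvtColor(vision.snapshot('wrist'),cv2.COLOR_RGB2BGR))
print(proj('wrist',[(.5744,-.2696,.118),manip.sense()['tcp_pos']]).round(1))
E
```

```text
t 5.77 tcp [ 0.5749 -0.2697  0.0843] psi -0.247 tilt [ 0.0025 -0.0018 -1.    ] F [ 0.7 -0.3 -0.1] gap 35.9 gf 0.0 q [-0.61  0.68  1.51 -0.    0.95  1.2 ]
[ -0.2   0.2 -95.7] 0.005
[-0.5  0.1  2.3] 0.005
side red [603.4  93.9] box [567  72  73  45 868]
side red [412.3 117.2] box [396 103  34  30 201]
side red [ 38.8 376.2] box [ 30 368  19  16 232]
[[320.4 273.9]
 [320.3 244.3]]
```

View pics/w3.png

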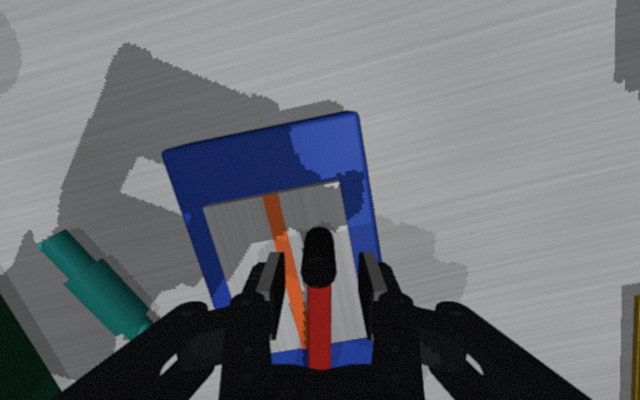

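The knob stands centred between the fingers, at (319,258). I'll push in steps and watch the brace.

Call:
drive_tool(
  deltas=[
    [[0,13,0,0.1],[-2,26,0,0.2],[-5,39,0,0.3],[-9,52,0,0.4],[-15,64,0,0.5]],
  ],
)

```text
t: 6.28
tcp_pos: [0.5448, -0.3285, 0.085]
tool_rot: [0.93, -0.367, 0.002, 0.001]
force: [0.3, -0.2, -0.1]
finger_gap: 0.421
gripper_force: 0.2
```

```bash
python3 - <<'E'
from h import *
h=np.array([.4445,-.2361])
def w(a,r=.135,z=.083): return (h[0]+r*np.cos(a),h[1]+r*np.sin(a),z,a)
red('side');red('wrist')
plan([w(a) for a in (-.75,-.85,-.95,-1.05,-1.15)])
for a in (.19,.4,.6,.8): print(a,proj('side',w(-.065-a,.07,.076)[:3]))
E
```

```text
side red [604.2  94.3] box [569  73  71  44 851]
side red [423.6 114.9] box [416  99  16  32 167]
side red [ 38.8 376.2] box [ 30 368  19  17 233]
wrist red [314.9 327.9] box [ 301  281   27   90 1792]
t 6.38 tcp [ 0.5437 -0.3294  0.0847] psi -0.748 tilt [ 0.0025 -0.0029 -1.    ] F [0.2 0.3 0.7] gap 36.0 gf 0.0 q [-0.72  0.68  1.5  -0.    0.95  1.6 ]
[-1.1 -0.6  1.7] 0.002
[-1.8 12.8  1.7] 0.102
[-3.9 26.2  1.7] 0.202
[-7.2 39.3  1.7] 0.302
[-11.9  51.9   1.7] 0.402
0.19 [[413.70727676 116.24002924]]
0.4 [[418.78439981 114.6921739 ]]
0.6 [[424.12768597 113.95820876]]
0.8 [[429.77459127 113.96800964]]
```

It's moving this time (about 0.6 rad). I'll continue through the ball to the stop, keeping low.

Call:
drive_tool(
  deltas=[
    [[-2,13,2,0.1],[-4,26,2,0.2],[-7,39,2,0.3],[-12,52,2,0.4],[-12,52,2,0.4]],
  ],
)

```text
t: 6.8
tcp_pos: [0.4988, -0.3578, 0.0819]
tool_rot: [0.84, -0.543, 0.0, 0.0]
force: [0.2, 0.9, -0.3]
finger_gap: 0.424
gripper_force: 0.0
```

```bash
python3 - <<'E'
from h import *
h=np.array([.4445,-.2361])
def w(a,r=.135,z=.082): return (h[0]+r*np.cos(a),h[1]+r*np.sin(a),z,a)
red('side');red('wrist')
plan([w(a) for a in (-1.25,-1.35,-1.45,-1.55,-1.66)])
for a in (.8,1,1.2,1.4,1.57): print(a,proj('side',w(-.065-a,.07,.076)[:3]))
E
```

```text
side red [606.4  95.3] box [573  75  67  42 798]
side red [436.1 115.9] box [431 101  11  29 146]
side red [ 38.9 376.2] box [ 30 368  19  16 233]
wrist red [317.7 326.9] box [ 304  281   27   90 1875]
t 6.9 tcp [ 0.5003 -0.3571  0.0818] psi -1.143 tilt [ 0.0017 -0.001  -1.    ] F [ 0.5 -0.3  0.5] gap 35.6 gf 0.0 q [-0.8   0.67  1.56  0.    0.91  1.91]
[ 1.  15.  -0.3] 0.107
[-1.1 28.4 -0.3] 0.207
[-4.6 41.4 -0.3] 0.307
[-9.3 54.1 -0.3] 0.407
[-15.9  67.3  -0.3] 0.517
0.8 [[429.77459127 113.96800964]]
1 [[435.52878353 114.72039308]]
1.2 [[441.19027163 116.19212623]]
1.4 [[446.55922749 118.33794009]]
1.57 [[450.7466314  120.64221064]]
```

Call:
drive_tool(
  deltas=[
    [[1,15,0,0.1],[-1,28,0,0.2],[-4,41,0,0.3],[-9,54,0,0.4],[-16,67,0,0.52]],
  ],
)

```text
t: 7.32
tcp_pos: [0.4337, -0.3705, 0.0815]
tool_rot: [-0.672, 0.74, -0.002, 0.0]
force: [0.5, -1.0, 0.9]
finger_gap: 0.421
gripper_force: 0.3
```

Call:
drive_tool(
  deltas=[
    [[0,2,0,0],[0,4,0,0],[0,4,0,0]],
  ],
)

```text
t: 7.57
tcp_pos: [0.4288, -0.3696, 0.081]
tool_rot: [-0.674, 0.739, -0.0, 0.0]
force: [0.0, 0.3, -0.5]
finger_gap: 0.425
gripper_force: 0.0
```

```bash
python3 - <<'E'
from h import *
red('side');red('wrist');plan([])
E
```

```text
side red [610.1  97.1] box [580  79  60  38 709]
side red [446.1 124.4] box [435 115  22  19 121]
side red [ 38.8 376.2] box [ 30 368  19  16 232]
wrist red [313.3 328.1] box [ 299  282   28   88 1755]
t 7.67 tcp [ 0.429  -0.3698  0.0809] psi -1.663 tilt [ 9.e-04 -8.e-04 -1.e+00] F [ 0.2  0.6 -0.5] gap 36.2 gf 0.0 q [-0.91  0.62  1.69  0.    0.84  2.32]
```

Call:
drive_tool(
  deltas=[
    [[0,0,-10,0],[0,0,-30,0],[0,0,-60,0],[0,0,-90,0],[0,0,-120,0]],
  ],
)

```text
t: 8.08
tcp_pos: [0.4283, -0.3694, 0.2025]
tool_rot: [-0.673, 0.739, -0.0, 0.0]
force: [-0.6, -0.2, -0.3]
finger_gap: 0.42
gripper_force: 0.0
```

Call:
drive_tool(
  deltas=[
    [[0,0,-20,0],[0,0,-20,0],[0,0,-20,0]],
  ],
)

```text
t: 8.33
tcp_pos: [0.4289, -0.3703, 0.2227]
tool_rot: [-0.673, 0.74, -0.002, -0.0]
force: [-0.4, 0.6, -0.1]
finger_gap: 0.425
gripper_force: 0.0
```

```bash
python3 - <<'E'
from h import *
plan([(.46,.0,.24,-.6)])
for n in ('wrist','side'):
    red(n)
    for a in (1.3,1.5,1.57): print(a,proj(n,[(.4445+r*np.cos(-.065-a),-.2361+r*np.sin(-.065-a),.076) for r in (.012,.069,.126)]).round(0).tolist())
E
```

```text
t 8.33 tcp [ 0.4289 -0.3703  0.2227] psi -1.665 tilt [ 0.0026 -0.0033 -1.    ] F [-0.4  0.6 -0.1] gap 36.3 gf 0.0 q [-0.91  0.42  1.56  0.    1.15  2.33]
[-371.5    3.7  -18.4] -1.065
wrist red [316.9 247.8] box [ 308  202   19   91 1150]
1.3 [[315.0, 291.0], [299.0, 247.0], [281.0, 199.0]]
1.5 [[317.0, 291.0], [311.0, 245.0], [305.0, 194.0]]
1.57 [[318.0, 291.0], [316.0, 244.0], [314.0, 193.0]]
side red [621.4 102.3] box [602  90  38  27 436]
side red [449.9 121.7] box [435 110  30  24 171]
side red [ 38.8 376.2] box [ 30 368  19  16 232]
1.3 [[435.0, 131.0], [444.0, 117.0], [452.0, 105.0]]
1.5 [[435.0, 131.0], [449.0, 120.0], [462.0, 109.0]]
1.57 [[436.0, 131.0], [450.0, 121.0], [465.0, 111.0]]
```

The brace is seated: red centroid matches 1.57 rad in both views after lifting. On to the shaft.

Call:
drive_tool(
  deltas=[
    [[-37,0,-4,-0.1],[-74,0,-8,-0.2],[-111,0,-12,-0.3],[-148,0,-16,-0.4],[-185,0,-20,-0.5]],
  ],
  jaw=70,
)

```text
t: 8.85
tcp_pos: [0.4444, -0.1833, 0.2392]
tool_rot: [0.836, -0.549, -0.002, -0.0]
force: [1.0, -0.1, -0.1]
finger_gap: 0.821
gripper_force: 0.0
```

Call:
drive_tool(
  deltas=[
    [[-32,-18,0,-0.1],[-65,-36,0,-0.2],[-97,-53,0,-0.3],[-130,-71,0,-0.4],[-162,-89,0,-0.5]],
  ],
)

```text
t: 9.27
tcp_pos: [0.4622, 0.0006, 0.2393]
tool_rot: [0.946, -0.325, -0.002, 0.0]
force: [0.8, -0.4, -1.0]
finger_gap: 0.821
gripper_force: 0.0
```

```bash
python3 - <<'E'
from h import *
red('side');plan([(.453,.199,.24,-.192)])
E
```

```text
side red [450.6 121.3] box [435 110  32  24 181]
side red [ 38.9 376.2] box [ 30 368  19  17 234]
t 9.32 tcp [0.4618 0.0069 0.2392] psi -0.654 tilt [-0.0039  0.0065 -1.    ] F [0.4 2.7 0.2] gap 70.1 gf 0.0 q [-0.23  0.26  1.78  0.01  1.11  1.99]
[-123.8 -147.2    0.5] -0.462
```

Call:
drive_tool(
  deltas=[
    [[-25,-29,0,-0.09],[-50,-59,0,-0.18],[-74,-88,0,-0.28],[-99,-118,0,-0.37],[-124,-147,0,-0.46]],
  ],
)

```text
t: 9.73
tcp_pos: [0.4557, 0.1922, 0.2392]
tool_rot: [0.995, -0.101, -0.002, 0.0]
force: [-0.4, -0.0, 1.0]
finger_gap: 0.822
gripper_force: 0.0
```

Call:
drive_tool(
  deltas=[
    [[0,0,40,0],[0,0,70,0],[0,0,70,0],[0,0,70,0]],
  ],
)

```text
t: 10.07
tcp_pos: [0.4548, 0.1903, 0.1687]
tool_rot: [0.995, -0.103, -0.003, 0.001]
force: [0.3, -1.4, -0.9]
finger_gap: 0.824
gripper_force: 0.0
```

```bash
python3 - <<'E'
from h import *
import json
plan([(.453,.199,.17,-.192)])
m=vision.camera_model('wrist')
cv2.imwrite('pics/w4.png',cv2.cvtColor(vision.snapshot('wrist'),cv2.COLOR_RGB2BGR))
json.dump({k:np.array(v).tolist() for k,v in m.items()},open('w4.json','w'))
c=np.array([.453,.1992,.045]);u=np.array([np.cos(-.192),np.sin(-.192),0])
print(proj('wrist',[c-.03*u,c,c+.03*u,c+.065*u],m).round(1))
E
```

```text
t 10.07 tcp [0.4548 0.1903 0.1687] psi -0.206 tilt [-0.0068 -0.0012 -1.    ] F [ 0.3 -1.4 -0.9] gap 70.3 gf 0.0 q [ 0.17  0.4   1.79 -0.    0.96  1.95]
[-3.6 -8.1 -1.3] -0.014
[[312.3 222.9]
 [311.6 193.5]
 [310.9 162.2]
 [310.  123.2]]
```

View pics/w4.png

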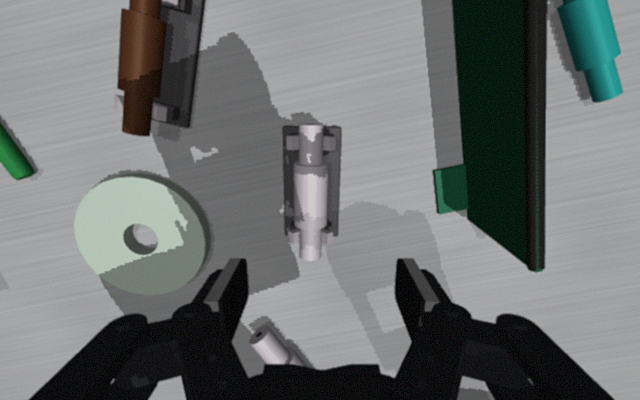

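The shaft lies as predicted, with its ends at (312,124) and (311,261). Descending to grip.

Call:
drive_tool(
  deltas=[
    [[-4,-8,0,-0.01],[-4,-8,35,-0.01],[-4,-8,70,-0.01],[-4,-8,100,-0.01],[-4,-8,120,-0.01]],
  ],
)

```text
t: 10.53
tcp_pos: [0.4553, 0.1994, 0.0503]
tool_rot: [0.995, -0.098, 0.001, -0.0]
force: [-1.0, -0.3, -0.2]
finger_gap: 0.819
gripper_force: 0.0
```

Call:
drive_tool(
  deltas=[
    [[0,0,10,0],[0,0,20,0],[0,0,25,0],[0,0,25,0]],
  ],
)

```text
t: 10.87
tcp_pos: [0.4553, 0.1994, 0.0259]
tool_rot: [0.995, -0.098, 0.0, -0.0]
force: [-0.7, 0.3, -0.4]
finger_gap: 0.823
gripper_force: 0.0
```

```bash
python3 - <<'E'
from h import *
plan([(.453,.199,.023,-.192)])
E
```

```text
t 10.87 tcp [0.4553 0.1994 0.0259] psi -0.196 tilt [ 9.e-04  2.e-04 -1.e+00] F [-0.7  0.3 -0.4] gap 70.3 gf 0.0 q [0.19 0.66 1.89 0.   0.59 1.95]
[-2.2  0.8  2.9] -0.004
```

Call:
drive_tool(
  deltas=[
    [[-2,0,3,0],[-2,0,3,0],[-2,0,3,0],[-2,0,3,0],[-2,0,3,0]],
  ],
  jaw=20,
  force=80,
)

```text
t: 11.28
tcp_pos: [0.4534, 0.201, 0.0239]
tool_rot: [0.995, -0.099, 0.001, -0.001]
force: [-0.8, 5.1, 5.5]
finger_gap: 0.257
gripper_force: 68.1
```

Call:
drive_tool(
  deltas=[
    [[0,0,0,0],[0,0,0,0],[0,0,0,0],[0,0,0,0],[0,0,0,0]],
  ],
)

```text
t: 11.7
tcp_pos: [0.4534, 0.201, 0.0239]
tool_rot: [0.995, -0.099, 0.001, -0.001]
force: [-1.0, 4.0, 5.6]
finger_gap: 0.26
gripper_force: 68.4
```

```bash
python3 - <<'E'
from h import *
plan([(.453,.199,.023,-.192)])
E
```

```text
t 11.7 tcp [0.4534 0.201  0.0239] psi -0.197 tilt [ 0.0023  0.002  -1.    ] F [-1.   4.   5.6] gap 22.2 gf 68.4 q [0.19 0.66 1.89 0.   0.58 1.96]
[0.  2.  0.9] -0.005
```

```bash
python3 - <<'E'
from h import *
s=manip.sense()
w=cv2.cvtColor(vision.snapshot('wrist'),cv2.COLOR_RGB2BGR)
d=cv2.cvtColor(vision.snapshot('side'),cv2.COLOR_RGB2BGR)
c=np.array([.4534,.1995,.045])
pw=proj('wrist',[c,s['tcp_pos']]);ps=proj('side',[c,s['tcp_pos']]);print(pw,ps)
x,y=ps[0].astype(int)
a=cv2.resize(w[170:400,200:440],(400,383),interpolation=cv2.INTER_CUBIC)
b=cv2.resize(d[y-60:y+36,x-50:x+50],(400,384),interpolation=cv2.INTER_CUBIC)[:383]
cv2.imwrite('pics/g.png',np.hstack([a,b]));cv2.imwrite('pics/gs.png',d);cv2.imwrite('pics/gw.png',w)
E
```

```text
[[322.8309451  260.5311889 ]
 [320.31608554 244.33364716]] [[293.70072243 250.15853414]
 [293.51724435 256.15317128]]
```

View pics/g.png

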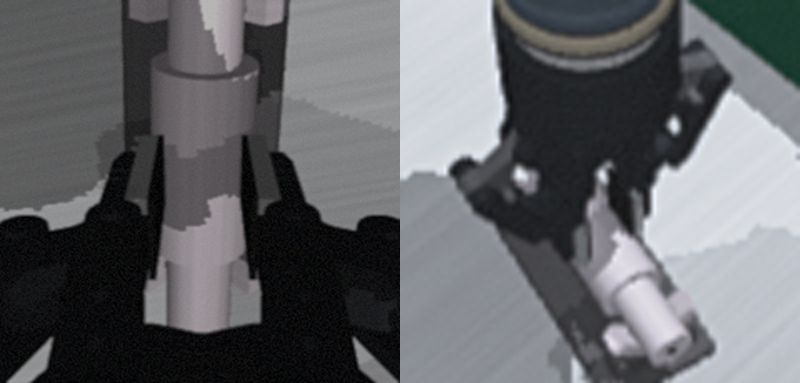

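The picture shows the pads pinching only the upper flank of the shaft's thick part: gap 22 mm instead of 32, with tips about 30 mm higher than the reported TCP suggests. That also explains the first missed swing. I'll open, go lower and grip again.

Call:
drive_tool(
  deltas=[
    [[0,0,0,0],[0,0,0,0],[0,0,0,0],[0,0,0,0],[0,0,0,0]],
  ],
  jaw=70,
)

```text
t: 12.22
tcp_pos: [0.4526, 0.1995, 0.0226]
tool_rot: [0.995, -0.098, -0.0, 0.0]
force: [0.2, 0.3, 0.5]
finger_gap: 0.819
gripper_force: 0.0
```

Call:
drive_tool(
  deltas=[
    [[0,1,6,0],[0,1,12,0],[0,1,18,0],[0,1,18,0],[0,1,18,0]],
  ],
)

```text
t: 12.63
tcp_pos: [0.4519, 0.1986, 0.0039]
tool_rot: [0.995, -0.098, -0.001, 0.0]
force: [0.1, 0.1, -0.7]
finger_gap: 0.816
gripper_force: 0.0
```

Call:
drive_tool(
  deltas=[
    [[0,0,3,0],[0,0,6,0],[0,0,9,0],[0,0,9,0],[0,0,9,0]],
  ],
)

```text
t: 13.05
tcp_pos: [0.4524, 0.1987, -0.0045]
tool_rot: [0.995, -0.098, -0.0, 0.0]
force: [-0.7, -0.4, 1.0]
finger_gap: 0.819
gripper_force: 0.0
```

```bash
python3 - <<'E'
from h import *
plan([(.453,.199,-.004,-.192)])
c=np.array([.453,.1992,.045]);u=np.array([np.cos(-.192),np.sin(-.192),0])
print(proj('wrist',[c,c+.03*u,c+.065*u]).round(1))
E
```

```text
t 13.05 tcp [ 0.4524  0.1987 -0.0045] psi -0.196 tilt [-4.e-04 -0.e+00 -1.e+00] F [-0.7 -0.4  1. ] gap 70.0 gf 0.0 q [0.19 0.72 1.91 0.   0.52 1.95]
[ 0.6 -0.4 -0.5] -0.004
[[318.6 290.3]
 [318.1 225.6]
 [317.6 137.8]]
```

No contact with the base. Closing now.

Call:
drive_tool(
  deltas=[
    [[0,0,0,0],[0,0,0,0],[0,0,0,0],[0,0,0,0],[0,0,0,0]],
  ],
  jaw=20,
  force=90,
)

```text
t: 13.47
tcp_pos: [0.4533, 0.2011, -0.0034]
tool_rot: [0.995, -0.1, 0.001, -0.002]
force: [-1.4, 10.6, 4.3]
finger_gap: 0.348
gripper_force: 88.2
```

Call:
drive_tool(
  deltas=[
    [[0,0,0,0],[0,0,0,0],[0,0,0,0],[0,0,0,0]],
  ],
)

```text
t: 13.8
tcp_pos: [0.4533, 0.2011, -0.0034]
tool_rot: [0.995, -0.099, 0.001, -0.002]
force: [-1.3, 10.9, 5.7]
finger_gap: 0.352
gripper_force: 88.2
```

Call:
drive_tool(
  deltas=[
    [[0,-2,-5,0],[0,-2,-10,0],[0,-2,-15,0],[0,-2,-15,0],[0,-2,-15,0]],
  ],
)

```text
t: 14.22
tcp_pos: [0.4529, 0.2004, 0.0109]
tool_rot: [0.995, -0.098, 0.0, 0.0]
force: [-0.1, 0.0, -4.8]
finger_gap: 0.347
gripper_force: 89.1
```

```bash
python3 - <<'E'
from h import *
plan([])
from h import *
w=cv2.cvtColor(vision.snapshot('wrist'),cv2.COLOR_RGB2BGR);cv2.imwrite('pics/w5.png',w)
s=manip.sense();x=s['tcp_pos'];u=np.array([np.cos(-.196),np.sin(-.196),0])
for dz in (.0485,.04,.03): print(dz,proj('wrist',[x+[0,0,dz]+.03*u,x+[0,0,dz]+.065*u]).round(1).tolist())
g=cv2.cvtColor(w,cv2.COLOR_BGR2GRAY).astype(int)
print(g[60:250:3,319].tolist())
for r in (150,180,210,235): print(r,g[r,250:390:3].tolist())
E
```

```text
t 14.22 tcp [0.4529 0.2004 0.0109] psi -0.196 tilt [ 1.e-04 -1.e-04 -1.e+00] F [-0.1  0.  -4.8] gap 29.6 gf 89.1 q [ 0.19  0.69  1.9  -0.    0.56  1.96]
0.0485 [[319.9, 226.0], [319.8, 139.0]]
0.04 [[320.0, 218.9], [319.9, 136.9]]
0.03 [[320.1, 211.7], [320.0, 134.7]]
[138, 140, 144, 149, 148, 142, 148, 146, 148, 145, 143, 141, 141, 145, 147, 144, 142, 117, 118, 95, 95, 114, 142, 135, 117, 94, 32, 66, 173, 168, 169, 138, 118, 112, 112, 109, 111, 113, 111, 113, 110, 112, 111, 111, 113, 109, 111, 113, 112, 109, 114, 112, 113, 114, 113, 111, 112, 109, 111, 72, 63, 114, 110, 113]
150 [92, 89, 88, 88, 89, 92, 36, 42, 44, 41, 41, 37, 41, 42, 40, 38, 80, 87, 96, 102, 105, 105, 107, 169, 180, 180, 183, 180, 177, 166, 162, 154, 141, 133, 112, 33, 47, 81, 82, 79, 79, 79, 64, 143, 145, 143, 142]
180 [90, 93, 94, 92, 95, 91, 58, 43, 97, 97, 95, 95, 92, 91, 92, 84, 77, 91, 95, 102, 103, 107, 108, 110, 113, 112, 108, 174, 172, 166, 161, 148, 140, 129, 105, 131, 132, 138, 146, 146, 147, 82, 124, 141, 145, 141, 140]
210 [88, 88, 94, 91, 92, 93, 80, 44, 44, 45, 45, 40, 45, 39, 42, 43, 81, 90, 96, 101, 103, 109, 106, 114, 115, 111, 109, 104, 105, 164, 155, 147, 134, 111, 31, 32, 36, 41, 37, 42, 41, 66, 86, 139, 145, 142, 142]
235 [93, 88, 92, 92, 88, 91, 90, 37, 40, 43, 41, 49, 74, 83, 74, 65, 69, 60, 65, 69, 90, 98, 106, 108, 115, 111, 109, 101, 99, 89, 75, 64, 65, 69, 63, 75, 110, 86, 31, 34, 46, 127, 126, 128, 128, 130, 143]
```

Fz is −4.8 N, so the shaft's full weight is on the gripper. Lifting.

Call:
drive_tool(
  deltas=[
    [[0,0,-25,0],[0,0,-60,0],[0,0,-95,0],[0,0,-130,0],[0,0,-155,0]],
  ],
)

```text
t: 14.68
tcp_pos: [0.4531, 0.2005, 0.168]
tool_rot: [0.995, -0.098, 0.001, -0.0]
force: [1.2, 0.6, -5.3]
finger_gap: 0.351
gripper_force: 90.2
```

Call:
drive_tool(
  deltas=[
    [[0,0,0,0],[0,0,0,0]],
  ],
)

```text
t: 14.85
tcp_pos: [0.4532, 0.2006, 0.1664]
tool_rot: [0.995, -0.098, 0.001, -0.0]
force: [-0.5, 0.2, -5.3]
finger_gap: 0.35
gripper_force: 90.6
```

```bash
python3 - <<'E'
from h import *
red('side');plan([(.5,-.02,.166,-.13),(.5458,-.2417,.166,-.065)])
E
```

```text
side red [563.8  75.9] box [543  65  40  25 416]
side red [450.5 121.3] box [435 110  32  24 180]
side red [ 38.9 376.1] box [ 30 368  19  16 232]
t 14.9 tcp [0.4517 0.2003 0.1649] psi -0.196 tilt [-1.8e-03 -4.0e-04 -1.0e+00] F [-1.1  0.5 -6.3] gap 29.7 gf 90.6 q [ 0.19  0.41  1.79 -0.    0.94  1.96]
[ 90.3 206.6  -1.1] -0.066
[178.5 415.1  -1.1] -0.131
```

Call:
drive_tool(
  deltas=[
    [[8,20,0,0],[20,46,0,0],[34,78,0,0],[48,110,0,0],[62,142,0,0]],
  ],
)

```text
t: 15.32
tcp_pos: [0.4838, 0.0482, 0.1629]
tool_rot: [0.995, -0.098, -0.003, -0.0]
force: [1.1, 0.9, -5.6]
finger_gap: 0.348
gripper_force: 90.4
```

Call:
drive_tool(
  deltas=[
    [[14,32,0,0],[27,62,0,0],[40,92,0,0],[53,122,0,0],[64,147,0,0]],
  ],
)

```text
t: 15.73
tcp_pos: [0.5184, -0.1091, 0.1625]
tool_rot: [0.995, -0.099, -0.003, -0.001]
force: [0.5, 0.6, -5.2]
finger_gap: 0.35
gripper_force: 90.4
```

Call:
drive_tool(
  deltas=[
    [[12,28,0,-0.03],[23,54,0,-0.06],[34,80,0,-0.09],[43,102,0,-0.12],[52,123,0,-0.13]],
  ],
)

```text
t: 16.15
tcp_pos: [0.5451, -0.2387, 0.1618]
tool_rot: [0.999, -0.033, -0.003, -0.002]
force: [0.7, 1.1, -4.4]
finger_gap: 0.349
gripper_force: 90.5
```

Call:
drive_tool(
  deltas=[
    [[0,0,0,0],[0,0,0,0],[0,0,0,0]],
  ],
)

```text
t: 16.4
tcp_pos: [0.5451, -0.2367, 0.1628]
tool_rot: [0.999, -0.033, -0.003, -0.002]
force: [0.4, 0.9, -4.5]
finger_gap: 0.351
gripper_force: 90.4
```

```bash
python3 - <<'E'
from h import *
plan([(.5458,-.2417,.041,-.065)])
m=vision.camera_model('wrist')
w=cv2.cvtColor(vision.snapshot('wrist'),cv2.COLOR_RGB2BGR);cv2.imwrite('pics/w6.png',w)
s=manip.sense();x=s['tcp_pos'];M=Ro.from_quat(s['tool_rot']).as_matrix();u=M[:,0]
print('shaft pred',proj('wrist',[x+[0,0,.0485]+.065*u+[0,0,.011],x+[0,0,.0485]+.065*u+.011*M[:,1],x+[0,0,.0485]+.065*u-.011*M[:,1]],m).round(1).tolist())
e=np.array([np.cos(-.065),np.sin(-.065),0]);print('strip far end',proj('wrist',np.array([.5458,-.2417,.06])+.06*e,m))
hsv=cv2.cvtColor(w,cv2.COLOR_BGR2HSV);k=(abs(hsv[...,0].astype(int)-10)<6)&(hsv[...,1]>150)&(hsv[...,2]>60)
ys,xs=np.nonzero(k[:,:400])
for r in sorted(set(ys))[::6]: print(r,xs[ys==r].min(),xs[ys==r].max())
g=cv2.cvtColor(w,cv2.COLOR_BGR2GRAY).astype(int)
for r in range(130,160,5): print(r,g[r,280:362:3].tolist())
E
```

```text
t 16.4 tcp [ 0.5451 -0.2367  0.1628] psi -0.067 tilt [-0.0055  0.0043 -1.    ] F [ 0.4  0.9 -4.5] gap 30.0 gf 90.4 q [-0.6   0.54  1.55  0.    1.07  1.04]
[  1.8   5.4 121.7] -0.002
shaft pred [[318.0, 142.4], [347.8, 139.0], [289.0, 139.0]]
strip far end [[326.93603677 125.05449494]]
125 327 329
131 320 330
137 321 329
130 [103, 102, 99, 102, 101, 96, 101, 100, 97, 102, 155, 164, 161, 109, 111, 111, 110, 74, 97, 100, 140, 152, 167, 167, 174, 175, 168, 171]
135 [102, 102, 98, 100, 101, 99, 99, 103, 102, 103, 97, 123, 144, 108, 72, 76, 74, 91, 99, 102, 96, 103, 166, 164, 174, 174, 168, 173]
140 [96, 100, 97, 103, 101, 90, 71, 74, 69, 70, 66, 68, 64, 43, 41, 36, 37, 39, 66, 68, 65, 69, 68, 77, 104, 174, 169, 165]
145 [95, 102, 100, 101, 101, 95, 82, 93, 97, 105, 110, 112, 114, 116, 120, 121, 117, 111, 106, 108, 115, 96, 97, 141, 115, 172, 168, 168]
150 [100, 103, 97, 98, 97, 92, 81, 94, 99, 105, 111, 110, 114, 113, 118, 121, 114, 110, 108, 109, 106, 98, 94, 89, 107, 174, 169, 170]
155 [98, 103, 102, 101, 101, 91, 82, 94, 102, 104, 112, 111, 112, 116, 120, 119, 115, 113, 108, 107, 99, 97, 93, 88, 100, 174, 168, 165]
```

The shaft was carried over the guard and is held straight. Descending in stages.

Call:
drive_tool(
  deltas=[
    [[2,4,20,0],[2,4,45,0],[2,4,70,0],[2,4,90,0],[2,4,105,0]],
  ],
)

```text
t: 16.87
tcp_pos: [0.5472, -0.2398, 0.0582]
tool_rot: [0.999, -0.032, -0.002, -0.001]
force: [-0.5, -0.1, -4.5]
finger_gap: 0.348
gripper_force: 90.7
```

Call:
drive_tool(
  deltas=[
    [[0,0,0,0],[0,0,0,0],[0,0,0,0]],
  ],
)

```text
t: 17.12
tcp_pos: [0.5495, -0.2419, 0.0614]
tool_rot: [0.999, -0.033, 0.0, 0.0]
force: [0.4, 0.8, -5.0]
finger_gap: 0.345
gripper_force: 90.6
```

```bash
python3 - <<'E'
from h import *
plan([(.5458,-.2417,.040,-.065)]); red('side')
d=vision.snapshot('side');cv2.imwrite('pics/s6.png',cv2.cvtColor(d,cv2.COLOR_RGB2BGR))
x=manip.sense()['tcp_pos']
# shaft near end as seen from the side, vertical profile
u=np.array([np.cos(-.065),np.sin(-.065),0])
for s in (-1,1):
  for r in (.05,.06):
    p=x+[0,0,.0485]+s*r*u; q=proj('side',[p,p+[0,0,.011],p-[0,0,.011],[p[0],p[1],.06]]).round(1); print(s,r,q.tolist())
    X=int(q[0,0]);Y=int(q[0,1]); print([tuple(v) for v in d[Y-10:Y+14,X].tolist()])
E
```

```text
t 17.12 tcp [ 0.5495 -0.2419  0.0614] psi -0.065 tilt [ 9.e-04 -6.e-04 -1.e+00] F [ 0.4  0.8 -5. ] gap 29.5 gf 90.6 q [-0.6   0.68  1.61  0.    0.85  1.04]
[-3.7  0.1 21.4] -0.0
side red [603.7  94.1] box [568  72  72  45 863]
side red [ 38.9 376.2] box [ 30 368  19  16 233]
-1 0.05 [[417.1, 110.1], [418.1, 106.3], [416.2, 113.7], [412.9, 126.4]]
[(180, 184, 191), (179, 184, 192), (179, 184, 191), (179, 184, 191), (177, 182, 188), (177, 177, 186), (192, 187, 200), (195, 190, 203), (191, 186, 199), (183, 180, 191), (171, 167, 178), (157, 154, 164), (140, 138, 147), (124, 121, 130), (105, 102, 110), (91, 89, 95), (83, 82, 87), (126, 127, 133), (160, 164, 170), (160, 164, 171), (162, 167, 174), (159, 164, 171), (159, 163, 170), (159, 163, 169)]
-1 0.06 [[420.4, 112.2], [421.4, 108.5], [419.4, 115.9], [416.0, 128.5]]
[(179, 183, 190), (180, 183, 191), (181, 185, 193), (183, 188, 196), (180, 186, 193), (180, 180, 189), (191, 186, 199), (195, 190, 204), (193, 188, 201), (187, 182, 194), (160, 156, 166), (128, 126, 134), (106, 102, 110), (97, 94, 99), (116, 112, 119), (118, 115, 122), (153,
[... 300 characters left out ...]
20, 21, 25), (27, 28, 30), (27, 27, 29), (38, 38, 41), (40, 39, 44), (67, 66, 71), (64, 63, 67), (73, 70, 70), (78, 75, 81), (54, 68, 132), (42, 70, 165), (45, 75, 175), (44, 74, 172), (39, 70, 170), (40, 72, 170), (39, 67, 168), (65, 81, 158)]
1 0.06 [[382.7, 88.0], [383.4, 84.2], [382.1, 91.6], [380.0, 104.3]]
[(188, 194, 201), (186, 190, 199), (188, 192, 199), (181, 186, 193), (167, 170, 177), (169, 173, 180), (147, 145, 153), (149, 145, 155), (150, 147, 157), (145, 141, 149), (136, 133, 141), (130, 126, 135), (117, 113, 121), (101, 98, 105), (87, 85, 89), (87, 92, 115), (48, 72, 171), (40, 70, 174), (40, 71, 169), (43, 72, 169), (44, 73, 170), (41, 71, 167), (45, 73, 170), (41, 72, 169)]
```

Call:
drive_tool(
  deltas=[
    [[-2,0,6,0],[-3,0,12,0],[-3,0,17,0],[-3,0,20,0],[-3,0,20,0]],
  ],
)

```text
t: 17.63
tcp_pos: [0.5452, -0.2417, 0.0397]
tool_rot: [0.999, -0.033, -0.001, -0.001]
force: [0.2, 0.8, -6.2]
finger_gap: 0.347
gripper_force: 90.6
```

Call:
drive_tool(
  deltas=[
    [[0,0,0,0],[0,0,0,0],[0,0,0,0],[0,0,0,0],[0,0,0,0]],
  ],
)

```text
t: 18.05
tcp_pos: [0.546, -0.2421, 0.0409]
tool_rot: [0.999, -0.033, 0.0, 0.0]
force: [0.2, 0.5, -5.3]
finger_gap: 0.348
gripper_force: 90.6
```

```bash
python3 - <<'E'
from h import *
plan([(.5458,-.2417,.040,-.065)]); red('side');red('top')
d=vision.snapshot('side');cv2.imwrite('pics/s7.png',cv2.cvtColor(d,cv2.COLOR_RGB2BGR))
x=manip.sense()['tcp_pos'];u=np.array([np.cos(-.065),np.sin(-.065),0])
for s,r in ((-1,.05),(1,.06)):
    p=x+[0,0,.0485]+s*r*u; q=proj('side',[p,[p[0],p[1],.06]]).round(1); print(q.tolist())
    X=int(q[0,0]);Y=int(q[0,1]); print(Y-10,d[Y-10:Y+14,X].sum(1).tolist())
E
```

```text
t 18.05 tcp [ 0.546  -0.2421  0.0409] psi -0.066 tilt [ 3.e-04 -2.e-04 -1.e+00] F [ 0.2  0.5 -5.3] gap 29.7 gf 90.6 q [-0.6   0.71  1.63  0.    0.8   1.03]
[-0.3 -0.4  0.9] -0.001
side red [600.8  92.7] box [562  70  78  47 932]
side red [ 38.8 376.2] box [ 30 368  19  16 232]
top red [ 86.9 176.1] box [ 82 172  11   9  82]
[[416.5, 118.0], [414.1, 127.3]]
108 [567, 578, 567, 342, 299, 516, 598, 591, 567, 543, 499, 452, 403, 343, 294, 268, 344, 483, 514, 440, 286, 192, 214, 255]
[[382.7, 95.8], [381.1, 105.1]]
85 [563, 557, 572, 576, 549, 510, 455, 421, 438, 455, 435, 412, 389, 349, 302, 260, 287, 285, 290, 338, 251, 193, 194, 259]
```

```bash
python3 - <<'E'
from h import *
d=cv2.imread('pics/s7.png')
print(proj('side',[(.436,-.371,.118),(.44,-.30,.076)]).round(0)); print(d[90:134:6,430:480:7].tolist()[:8])
red('wrist'); s=manip.sense(); print(np.round(s['qd'],3))
E
```

```text
[[472.  96.]
 [449. 122.]]
[[[52, 46, 40], [46, 39, 33], [47, 41, 36], [45, 40, 32], [44, 37, 33], [50, 43, 36], [53, 45, 40], [99, 86, 75]], [[51, 44, 38], [47, 41, 34], [44, 38, 31], [47, 41, 36], [45, 39, 32], [50, 44, 38], [52, 45, 39], [99, 84, 73]], [[48, 43, 36], [46, 42, 36], [46, 40, 34], [47, 41, 37], [47, 39, 33], [48, 42, 36], [49, 44, 37], [98, 86, 75]], [[48, 44, 37], [47, 40, 34], [47, 41, 36], [46, 39, 35], [46, 39, 35], [46, 42, 35], [51, 46, 39], [94, 81, 71]], [[47, 40, 35], [47, 41, 34], [47, 40, 34], [47, 41, 36], [49, 42, 37], [43, 38, 34], [50, 44, 38], [94, 83, 70]], [[46, 42, 36], [47, 41, 37], [47, 42, 35], [45, 38, 32], [46, 40, 33], [44, 41, 38], [49, 43, 36], [92, 81, 69]], [[46, 44, 40], [45, 40, 33], [44, 40, 35], [48, 40, 35], [47, 42, 36], [42, 38, 35], [52, 46, 39], [90, 78, 68]], [[49, 43, 37], [53, 48, 43], [48, 41, 36], [46, 40, 35], [54, 53, 50], [43, 38, 34], [49, 43, 38], [88, 76, 65]]]
[ 0.001  0.001  0.001 -0.001 -0.    -0.002]
```

In the side view the brace is only hidden behind the arm. It was last seen seated, and the wrist force since then is just the shaft's weight, so I'm handing in.

```bash
python3 -c "
from station import manip
print(manip.sign_off())"
```

```text
the job is handed in; nothing more can be done
None
```

I handed in the job at about 18 s. The shaft is held still and level, lined up with the copper strip and about 13 mm above the middle of the plate. The brace was last seen seated at 1.57 rad just before the shaft was carried over; after that the arm hid it, and no verdict came back.

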